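Line up the dropper bottles by height on the drip tray

ROBOT

A 7-joint arm with a two-finger parallel gripper is mounted at the origin on the work surface. World frame = base frame: x ahead of the robot, y to its left, z up, the work surface at z = 0. Lengths are in m, angles in rad, forces in N, time in s.
With the tool pointing down it reaches from about 0.425 to 0.95 m from the base axis. Payload 4.7 kg.
Tool frame: the origin (TCP) lies at the very end of the fingers, on their centre line; the grasp point (between the pads) lies robot.grasp_offset behind it (robot.grasp_offset is the distance from the TCP to the grasp point, in m); y points along the fingers, z is the direction in which the jaws open and shut, and the axes are right-handed (so a half turn about y gives the same grasp; the last joint's range is limited). The gripper opens to 87 mm and grips with 3 to 60 N. Pads are 19 mm wide; open, the fingers measure 117 mm over their backs; the gripper's body (75 mm by 190 mm) begins 51 mm behind the grasp point.
Start: joints at [-1.341, 0.469, -0.049, 1.532, 0.024, 1.141, -0.082], TCP at [0.173, 0.653, 0.188] pointing down, gripper open.
Joint ranges: [-2.59, 2.59], [-0.33, 1.99], [-1.39, 1.29], [0.1, 2.45], [-1.04, 4.18], [0.21, 1.99], [-2.66, 2.66]. Speed limits (rad/s): [2.57, 2.57, 3.14, 3.14, 3.14, 3.14, 3.14].

INTERFACE

Orientations are given as a unit quaternion [w, x, y, z].
In Python, from workcell import robot gives the robot as it stands. The module is installed in compiled form; this text tells all that it offers.
- The arm moves only by the tool play_rows, never from a script. Its argument "motion" is a list of rows, each a list of 2 entries, a list of its own where there are three numbers: the shift along the tool's x, y, z in mm, then the turn, a rotation vector about the tool's x, y, z in rad. A call has 1 to 20 rows; each row is the pose to reach, as a shift and turn from the pose commanded when the call began, along the tool's axes at that moment; what a row does not reach only later rows make up. A row lasts 1/12 s, in which the tool goes at most 41.7 mm and 7.16 degrees, less where a joint would pass 70% of its speed; a pose out of reach is approached as far as the arm can. A call with a gripper value outside its range is refused whole. "fingers" is the closure in counts, from 0 (fully open) to 255 (shut), set as the call begins (left out, the last holds). The fingers move at their own pace and stop on an object; the grip force is fixed at half the most. Time passes only in rows, so rows that repeat a pose let the fingers close. It gives the time, the measured TCP pose, the force and the opening at its end, in the units of the state.
- robot.read_state(): the state, without advancing time (a new reading comes with each control period).
- robot.snapshot(name): name is "scene" or "side" or "wrist"; returns (picture, depth): 384x512x3 uint8, blue, green, red; 384x512 float32, m along the optical axis (not along the pixel's ray), 0 where there is no reading.
- robot.get_calibration(name): a dict with "vfov" (degrees; the focal length in pixels is half the picture's height over the tangent of half this angle, whatever the lens; pixels are square), "cx", "cy" (the principal point, pixels), "extrinsics" (4x4, takes a point from world to camera coordinates). Camera axes: x right, y down, z forward; pixel columns grow to the right and rows downward; lengths in m; the calibration is good to about 2 mm. A picture is of the moment at which its call begins: read the wrist's pose just before it. get_calibration takes no time and is no camera call; for the wrist camera it gives the pose at the moment of the call.
- robot.sign_off(): hands the job in, once; it reports no verdict.
The state is a dict: "clock": time; "joint_pos": joint angles; "qvel": joint speeds; "joint_torque": joint torques, N m; "eef_pos": TCP position; "tcp_rot": TCP orientation; "ft_force": force on the tool from outside, world axes, zero at the start; "moment": the same for the moment, N m; "grip_width": finger opening in m.
Only numpy, scipy, OpenCV 4.12 (cv2) and the standard library are available. Lean on these libraries where they do the work, as an engineer would, in place of code of your own. Each camera call takes 0.05 s, during which the arm holds its last target.

TASK

Stand the four dropper bottles on the round pads of the drip tray, one in the middle of each pad, in order of height: the tallest on the pad next to the stack of white bins, stepping down to the shortest at the far end. Keep the bottles upright all the time, and leave them all standing free.

Things in the scene. Friction and masses are not known exactly. Their poses are not given: they have to be found in the camera images.
- bottle_tiny_mid (a point): the shortest of four upright clear plastic dropper bottles with black caps: round, 26 mm across, 65 mm tall to the tip of its cap; the straight clear body reaches 37 mm up, above it come a short shoulder and the narrower ribbed cap. A good grip is on the body, 36 to 40 mm below the very top. The point is its centre, 32.5 mm above its underside; z is up along the bottle. Stands loose on the cabinet floor (z = 0).
- bottle_small_mid (a point): the second shortest of four upright clear plastic dropper bottles with black caps: round, 34 mm across, 85 mm tall to the tip of its cap; the straight clear body reaches 57 mm up, above it come a short shoulder and the narrower ribbed cap. A good grip is on the body, 36 to 40 mm below the very top. The point is its centre, 42.5 mm above its underside; z is up along the bottle. Stands loose on the cabinet floor (z = 0).
- bottle_medium_mid (a point): the second tallest of four upright clear plastic dropper bottles with black caps: round, 42 mm across, 105 mm tall to the tip of its cap; the straight clear body reaches 77 mm up, above it come a short shoulder and the narrower ribbed cap. A good grip is on the body, 36 to 40 mm below the very top. The point is its centre, 52.5 mm above its underside; z is up along the bottle. Stands loose on the cabinet floor (z = 0).
- bottle_large_mid (a point): the tallest of four upright clear plastic dropper bottles with black caps: round, 50 mm across, 125 mm tall to the tip of its cap; the straight clear body reaches 97 mm up, above it come a short shoulder and the narrower ribbed cap. A good grip is on the body, 36 to 40 mm below the very top. The point is its centre, 62.5 mm above its underside; z is up along the bottle. Stands loose on the cabinet floor (z = 0).
- pad_a: one of four alike round black rubber drip pads fixed in the tray, 60 mm across, 3 mm thick; its origin is the centre of its underside, 3 mm above the cabinet floor, so bottles stand 6 mm above the floor. The letters say nothing of the order: the four lie in one row 72 mm apart, in any order of letters.
- pad_b: one of four alike round black rubber drip pads fixed in the tray, 60 mm across, 3 mm thick; its origin is the centre of its underside, 3 mm above the cabinet floor, so bottles stand 6 mm above the floor. The letters say nothing of the order: the four lie in one row 72 mm apart, in any order of letters.
- pad_c: one of four alike round black rubber drip pads fixed in the tray, 60 mm across, 3 mm thick; its origin is the centre of its underside, 3 mm above the cabinet floor, so bottles stand 6 mm above the floor. The letters say nothing of the order: the four lie in one row 72 mm apart, in any order of letters.
- pad_d: one of four alike round black rubber drip pads fixed in the tray, 60 mm across, 3 mm thick; its origin is the centre of its underside, 3 mm above the cabinet floor, so bottles stand 6 mm above the floor. The letters say nothing of the order: the four lie in one row 72 mm apart, in any order of letters.
- tray: fixed shallow grey plastic drip tray, 304 mm along its y (the row of pads) by 92 mm along its x, its rim 6 mm high; origin at the centre of its underside. The pads' centres lie on its y axis at -108, -36, +36 and +108 mm. It stands across the robot's front, at most 9 degrees askew.
- bins_front (a point): fixed stack of three white plastic bins, 220 mm along x, 200 mm along y, 173 mm tall, the lower two closed, the top one open with a tweezer and a green scraper in it; this point is the middle of the top bin's rim on the side facing the robot. It stands beyond one end of the row of pads, at the left (+y) or at the right (-y); a black and grey canister filter, 180 mm across and 270 mm tall, stands beyond the other end.
Mind the look-alikes: they are no part of the job. What is shaped like the part that bears bottle_tiny_mid but yellow is not meant.

How it is judged:
At the end, for the whole second after the job is handed in: Each bottle stands released and at rest on its own pad, upright within 0.1 rad, its centre within 12 mm along and 12 mm across the row of the pad's centre, tallest next to the bins and each next pad away from them one size shorter (x of bottle_tiny_mid in the frame of tray between -0.012 and 0.012 m and height (world z) of bottle_tiny_mid between 0.0345 and 0.0425 m and angle between each of bottle_tiny_mid, bottle_small_mid, bottle_medium_mid, bottle_large_mid's own z axis and vertical below 0.1 rad and linear speed of each of bottle_tiny, bottle_small, bottle_medium, bottle_large below 0.02 m/s and x of bottle_small_mid in the frame of tray between -0.012 and 0.012 m and height (world z) of bottle_small_mid between 0.0445 and 0.0525 m and x of bottle_medium_mid in the frame of tray between -0.012 and 0.012 m and height (world z) of bottle_medium_mid between 0.0545 and 0.0625 m and x of bottle_large_mid in the frame of tray between -0.012 and 0.012 m and height (world z) of bottle_large_mid between 0.0645 and 0.0725 m and ((world y of bins_front above 0 m and y of bottle_tiny_mid in the frame of tray between -0.12 and -0.096 m and y of bottle_small_mid in the frame of tray between -0.048 and -0.024 m and y of bottle_medium_mid in the frame of tray between 0.024 and 0.048 m and y of bottle_large_mid in the frame of tray between 0.096 and 0.12 m) or (world y of bins_front below 0 m and y of bottle_tiny_mid in the frame of tray between 0.096 and 0.12 m and y of bottle_small_mid in the frame of tray between 0.024 and 0.048 m and y of bottle_medium_mid in the frame of tray between -0.048 and -0.024 m and y of bottle_large_mid in the frame of tray between -0.12 and -0.096 m))); the robot touches nothing.
It fails at once if a bottle is tipped by more than 0.7 rad (angle between any of bottle_tiny_mid, bottle_small_mid, bottle_medium_mid, bottle_large_mid's own z axis and vertical above 0.7 rad).
It also fails if it takes over 118 s, if anything falls off the work surface, if the arm or the gripper's body presses on something with over 40 N, if the wrist force passes 120 N, or if a joint passes its speed limit or range.

## Working session

There is one attempt and no reset: what is moved stays moved. The work goes in short steps, Python scripts to look and compute and a tool call to move; the robot and the scene stay as the last step left them, time stands still between calls to the robot, and variables do not carry over. Pictures are saved under pics/ and viewed, and the job is handed in when it is done.

Besides the shell and the picture viewer there is one more tool, called after ">>>" as name([rows], argument=value, ...), one row to a line, values as JSON. play_rows: Moves the arm, as the interface text tells. Its arguments: {"type":"object","properties":{"motion":{"type":"array","items":{"type":"array"}},"fingers":{"type":"number"}},"required":["motion"]}

```bash
mkdir -p pics; cat > h.py <<'E'
from workcell import robot
import numpy as np, cv2
from scipy.spatial.transform import Rotation as R
def rot(s):
    q=s["tcp_rot"]; return R.from_quat([q[1],q[2],q[3],q[0]])
def snap(name,fn):
    c=robot.get_calibration(name); p,d=robot.snapshot(name)
    cv2.imwrite("pics/%s.png"%fn,p); np.savez("pics/%s.npz"%fn,p=p,d=d,E=c["extrinsics"],v=c["vfov"],cx=c["cx"],cy=c["cy"])
    return p,d,c
def load(fn): return np.load("pics/%s.npz"%fn)
def pts(z):
    d=z["d"]; f=d.shape[0]/2/np.tan(np.radians(float(z["v"]))/2)
    v,u=np.mgrid[:d.shape[0],:d.shape[1]]
    P=np.stack([(u-z["cx"])/f*d,(v-z["cy"])/f*d,d],-1)
    E=z["E"]; return (P-E[:3,3])@E[:3,:3]
E
python3 - <<'E'
from h import *
s=robot.read_state(); print(s, robot.grasp_offset); print(rot(s).as_matrix().round(3))
for n in ["scene","side","wrist"]:
    p,d,c=snap(n,n+"0"); print(n,c)
E
```

```text
{'clock': 0.0, 'joint_pos': array([-1.34088961,  0.46944742, -0.04858857,  1.53370057,  0.02414473,
        1.1409915 , -0.08231561]), 'qvel': array([ 0.00116369,  0.00112179, -0.00072941,  0.00035707,  0.00245407,
        0.00254913,  0.00153913]), 'joint_torque': array([ 1.07413939e-04, -5.07987535e+01, -8.03926843e-02, -2.36163229e+01,
       -6.13372866e-02,  3.78837611e-02,  1.62849437e-04]), 'eef_pos': array([0.17258953, 0.65186863, 0.18649265]), 'tcp_rot': array([-0.70050451,  0.70188689, -0.09128531,  0.09118783]), 'ft_force': array([ 2.84463561e-01, -1.12575016e-04, -2.74856840e-01]), 'moment': array([-0.007267  ,  0.00348305, -0.0077297 ]), 'grip_width': 0.08699481541110551} 0.0187
[[ 0.967 -0.     0.256]
 [-0.256 -0.002  0.967]
 [ 0.    -1.    -0.002]]
scene {'vfov': 45.21000285981613, 'cx': 259.1659248150928, 'cy': 189.5039041355481, 'extrinsics': array([[-0.47331012,  0.88081625, -0.01184365,  0.26347089],
       [ 0.75287108,  0.39750477, -0.52457135, -0.33887116],
       [-0.45734306, -0.25720167, -0.8512841 ,  1.46419366],
       [ 0.        ,  0.        ,  0.        ,  1.        ]])}
side {'vfov': 55.06163640355492, 'cx': 258.09885974994705, 'cy': 185.51114324070906, 'extrinsics': array([[ 0.73148837, -0.68175076,  0.01186024, -0.39493632],
       [-0.38388871, -0.42614636, -0.81916344,  0.33573642],
       [ 0.5635195 ,  0.59465551, -0.57343753,  0.74701149],
       [ 0.        ,  0.        ,  0.        ,  1.        ]])}
wrist {'vfov': 65.61607691064329, 'cx': 253.0997332919688, 'cy': 190.63652779254187, 'extrinsics': array([[ 0.25538018,  0.96683943, -0.00157302, -0.67413578],
       [ 0.93069557, -0.24539182,  0.27127221, -0.03379322],
       [ 0.26189066, -0.07074155, -0.96250138,  0.39153941],
       [ 0.        ,  0.        ,  0.        ,  1.        ]])}
```

View pics/scene0.png

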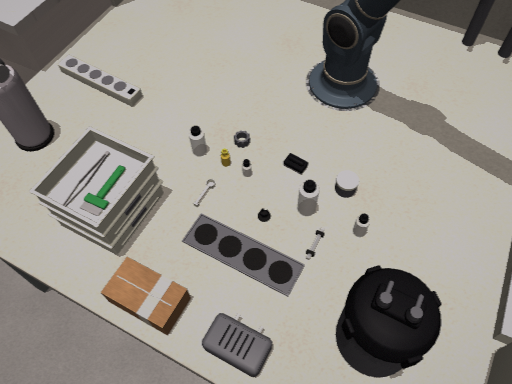

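View pics/side0.png

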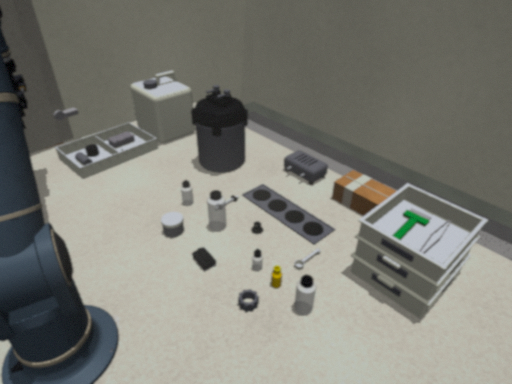

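View pics/wrist0.png

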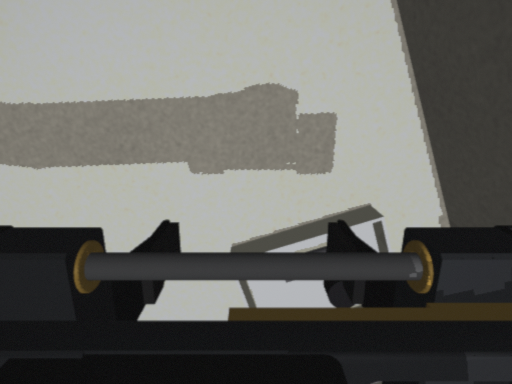

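```bash
python3 - <<'E'
from h import *
z=load("scene0"); p=z["p"]
c=p[110:300,170:390]; c=cv2.resize(c,None,fx=3.6,fy=3.15,interpolation=cv2.INTER_CUBIC)
c=cv2.resize(p[110:300,170:390],(770,665)[:2],interpolation=cv2.INTER_CUBIC)
c=cv2.resize(p[115:285,170:390],(770,595),interpolation=cv2.INTER_CUBIC)
cv2.imwrite("pics/crop0.png",c)
W=pts(z)
H=W[...,2]
# height clusters between 20mm and 160mm in region
m=((H>0.02)&(H<0.16)&(z["d"]>0)&(W[...,0]>0.3)&(W[...,0]<0.95)&(abs(W[...,1])<0.45)).astype(np.uint8)
n,l,st,ce=cv2.connectedComponentsWithStats(m)
for i in range(1,n):
    if st[i,4]<8: continue
    Q=W[l==i]; t=Q[Q[:,2]>Q[:,2].max()-0.012]
    print(st[i],ce[i].round(), "zmax",Q[:,2].max().round(4),"top",t.mean(0).round(4),len(t), "min",Q.min(0).round(3),"max",Q.max(0).round(3))
for name in["side0"]:
    z=load(name);W=pts(z);H=W[...,2]
    m=((H>0.02)&(H<0.16)&(z["d"]>0)&(W[...,0]>0.3)&(W[...,0]<0.95)&(abs(W[...,1])<0.45)).astype(np.uint8)
    n,l,st,ce=cv2.connectedComponentsWithStats(m)
    print(name)
    for i in range(1,n):
        if st[i,4]<8: continue
        Q=W[l==i]; t=Q[Q[:,2]>Q[:,2].max()-0.012]
        print(st[i],ce[i].round(), "zmax",Q[:,2].max().round(4),"top",t.mean(0).round(4),len(t), "min",Q.min(0).round(3),"max",Q.max(0).round(3))
E
```

```text
[189 126  17  27 346] [197. 139.] zmax 0.1059 top [ 0.4394 -0.2582  0.0987] 59 min [ 0.418 -0.28   0.02 ] max [ 0.459 -0.238  0.106]
[234 130  16  14 101] [241. 137.] zmax 0.0287 top [ 0.3536 -0.1668  0.0243] 101 min [ 0.328 -0.189  0.02 ] max [ 0.375 -0.145  0.029]
[  47  133  100   90 4287] [ 97. 178.] zmax 0.1599 top [ 0.607  -0.3689  0.1541] 131 min [ 0.605 -0.45   0.12 ] max [ 0.797 -0.285  0.16 ]
[221 149   9  13  96] [225. 155.] zmax 0.0691 top [ 0.4418 -0.1692  0.0619] 16 min [ 0.431 -0.18   0.02 ] max [ 0.453 -0.158  0.069]
[285 154  23  14 147] [296. 161.] zmax 0.0343 top [0.3573 0.0091 0.0279] 94 min [ 0.339 -0.021  0.02 ] max [0.376 0.039 0.034]
[  39  159  124   93 3253] [117. 212.] zmax 0.16 top [ 0.7174 -0.2719  0.1537] 227 min [ 0.598 -0.45   0.02 ] max [ 0.819 -0.26   0.16 ]
[242 159  10  14 108] [247. 166.] zmax 0.0679 top [ 0.4432 -0.0998  0.0601] 23 min [ 0.431 -0.113  0.021] max [ 0.456 -0.087  0.068]
[336 170  24  24 442] [347. 181.] zmax 0.0517 top [0.3632 0.1611 0.0461] 371 min [0.33  0.131 0.02 ] max [0.393 0.191 0.052]
[298 180  22  34 560] [308. 196.] zmax 
[... 1996 characters left out ...]
45   0.02 ] max [ 0.618 -0.264  0.16 ]
[194 247  22  20 198] [204. 256.] zmax 0.0342 top [0.3545 0.0015 0.0286] 111 min [ 0.336 -0.024  0.02 ] max [0.376 0.035 0.034]
[253 249  10  18 144] [257. 258.] zmax 0.0661 top [ 0.4406 -0.1032  0.0598] 38 min [ 0.429 -0.115  0.02 ] max [ 0.453 -0.093  0.066]
[272 265  11  18 156] [277. 274.] zmax 0.0677 top [ 0.4379 -0.1732  0.0605] 40 min [ 0.426 -0.184  0.02 ] max [ 0.45  -0.161  0.068]
[295 274  21  37 596] [305. 293.] zmax 0.1072 top [ 0.4353 -0.2621  0.1001] 100 min [ 0.416 -0.282  0.02 ] max [ 0.457 -0.24   0.107]
[238 289  21  19 189] [248. 298.] zmax 0.0309 top [ 0.3509 -0.1696  0.0253] 189 min [ 0.329 -0.191  0.02 ] max [ 0.376 -0.145  0.031]
```

View pics/crop0.png

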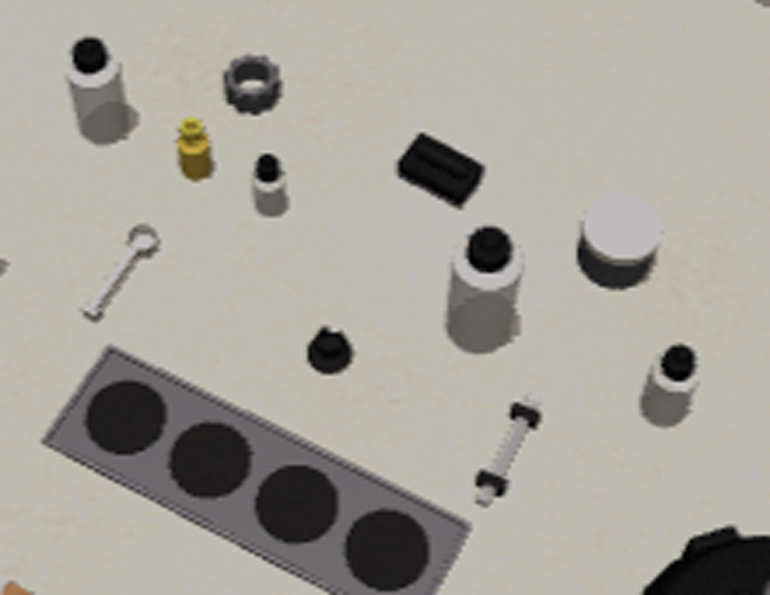

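```bash
python3 - <<'E'
from h import *
A={}
for n in["scene0","side0"]:
    z=load(n);W=pts(z);f=192/np.tan(np.radians(float(z["v"]))/2)
    g=z["p"].max(-1)
    m=((g<50)&(abs(W[...,2])<0.02)&(W[...,0]>.5)&(W[...,0]<.8)&(abs(W[...,1])<.25)).astype(np.uint8)
    k,l,st,ce=cv2.connectedComponentsWithStats(m)
    E=z["E"];C=-E[:3,:3].T@E[:3,3]
    for i in range(1,k):
        if st[i,4]<60: continue
        r=E[:3,:3].T@np.array([(ce[i][0]-z["cx"])/f,(ce[i][1]-z["cy"])/f,1])
        P=C+r*(0.006-C[2])/r[2]
        print(n,ce[i].round(1),st[i],P.round(4),W[l==i].mean(0).round(4))
E
```

```text
scene0 [263.6 215.6] [258 210  12  12  94] [0.5424 0.0055 0.006 ] [0.5434 0.0061 0.0082]
scene0 [205.5 233.8] [195 224  22  21 359] [ 0.659  -0.1014  0.006 ] [ 0.6588 -0.1016  0.0056]
scene0 [229.5 246.1] [219 236  23  21 379] [ 0.6597 -0.0296  0.006 ] [ 0.6594 -0.0298  0.0055]
scene0 [254.3 258.6] [243 248  23  22 394] [0.6602 0.0421 0.006 ] [0.6599 0.0419 0.0055]
scene0 [280.  271.8] [269 261  23  23 422] [0.6612 0.1142 0.006 ] [0.6609 0.114  0.0054]
side0 [277.3 205.5] [270 201  15  10  98] [0.6575 0.0393 0.006 ] [0.6564 0.0383 0.0073]
side0 [294.1 216.3] [286 211  17  11 140] [ 0.6576 -0.0307  0.006 ] [ 0.6568 -0.0313  0.0069]
side0 [312.6 228.4] [304 223  18  12 178] [ 0.6567 -0.103   0.006 ] [ 0.6558 -0.1036  0.0071]
```

```bash
cat >> h.py <<'E'
R0=R.from_matrix(np.array([[0,0,1],[-1,0,0],[0,-1,0.]]))
def go(t,s=None):
    s=s or robot.read_state(); r=rot(s)
    d=r.inv().apply(np.array(t)-s["eef_pos"])*1000
    rv=(r.inv()*R0).as_rotvec()
    print("shift",d.round(1),"turn",rv.round(4))
E
python3 - <<'E'
from h import *
c=robot.get_calibration("wrist");E=c["extrinsics"];C=-E[:3,:3].T@E[:3,3]
s=robot.read_state(); print(rot(s).inv().apply(C-s["eef_pos"]))
go([0.4665,0.092,0.205])
z=load("scene0");W=pts(z);m=(W[...,1]>.2)&(W[...,2]>.1)&(W[...,2]<.25)&(W[...,0]>.3)
print(W[m].min(0),W[m].max(0))
E
```

```text
[-7.40735045e-02 -1.98371431e-01 -4.65526625e-05]
shift [ 427.4  -17.5 -466.2] turn [1.200e-03 1.312e+00 1.000e-03]
[0.61793014 0.28093193 0.10001516] [0.79144997 0.61696783 0.24959699]
```

>>> play_rows([
  [[10,0,-10],[0,0.03,0]],
  [[30,0,-33],[0,0.1,0]],
  [[55,-10,-60],[0,0.17,0]],
  [[85,-17,-92],[0,0.26,0]],
  [[113,-17,-123],[0,0.35,0]],
  [[141,-17,-154],[0,0.44,0]],
  [[169,-17,-184],[0,0.53,0]],
  [[197,-17,-215],[0,0.62,0]],
  [[225,-17,-245],[0,0.71,0]],
  [[253,-17,-276],[0,0.8,0]],
  [[281,-17,-307],[0,0.88,0]],
  [[309,-17,-337],[0,0.96,0]],
  [[337,-17,-368],[0,1.04,0]],
  [[365,-17,-398],[0,1.12,0]],
  [[393,-17,-429],[0,1.2,0]],
  [[412,-17,-450],[0,1.27,0]],
  [[423,-17,-462],[0,1.3,0]],
  [[427,-17,-466],[0.001,1.312,0.001]],
  [[427,-17,-466],[0.001,1.312,0.001]],
  [[427,-17,-466],[0.001,1.312,0.001]],
], fingers=0)

```text
clock: 1.82
eef_pos: [0.4655, 0.0946, 0.2042]
tcp_rot: [0.501, -0.501, 0.5, -0.499]
ft_force: [-0.4, 0.6, -0.4]
grip_width: 0.0869
```

```bash
python3 - <<'E'
from h import *
s=robot.read_state(); print(s["clock"],s["eef_pos"],s["joint_pos"],rot(s).as_matrix().round(3))
p,d,c=snap("wrist","w1"); z=load("w1"); W=pts(z)
H=W[...,2]
m=((H>0.02)&(H<0.14)&(z["d"]>.1)).astype(np.uint8)
n,l,st,ce=cv2.connectedComponentsWithStats(m)
for i in range(1,n):
    if st[i,4]<30: continue
    Q=W[l==i]; t=Q[Q[:,2]>Q[:,2].max()-0.012]
    print(st[i],"zmax",Q[:,2].max().round(4),"top",t.mean(0).round(4),len(t), "min",Q.min(0).round(3),"max",Q.max(0).round(3))
go([0.4665,0.092,0.205])
E
```

```text
1.8167 [0.46553353 0.09456842 0.20422   ] [-0.72557027  0.12092266  0.48474241  1.99149297 -0.06750429  1.04436135
 -0.20671476] [[ 0.003 -0.001  1.   ]
 [-1.     0.002  0.003]
 [-0.002 -1.    -0.001]]
[449   0  27   2  37] zmax 0.0264 top [0.7003 0.2852 0.0226] 37 min [0.687 0.284 0.02 ] max [0.715 0.286 0.026]
[ 238   17   32   41 1022] zmax 0.0881 top [0.4658 0.2412 0.0806] 422 min [0.449 0.225 0.02 ] max [0.482 0.258 0.088]
[ 138   87   56   54 2308] zmax 0.0507 top [0.3634 0.1607 0.0479] 2247 min [0.332 0.131 0.02 ] max [0.393 0.19  0.051]
[ 231  149   47   55 2008] zmax 0.1281 top [0.4669 0.0939 0.1208] 700 min [0.442 0.069 0.021] max [0.491 0.118 0.128]
[162 208  26  41 458] zmax 0.0339 top [0.3608 0.0241 0.0275] 130 min [ 0.341 -0.023  0.02 ] max [0.376 0.037 0.034]
[300 224  15  15 101] zmax 0.0259 top [0.5407 0.0049 0.0236] 101 min [ 0.53  -0.005  0.02 ] max [0.55  0.015 0.026]
[228 289  19  19 300] zmax 0.057 top [ 0.4437 -0.0934  0.0506] 63 min [ 0.431 -0.104  0.02 ] max [ 0.456 -0.087  0.057]
shift [ 3.  -0.8  1.1] turn [ 0.0009  0.0042 -0.0019]
```

View pics/w1.png

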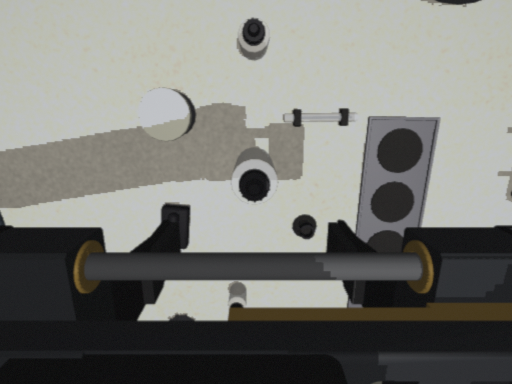

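>>> play_rows([
  [[0,10,0],[0,0,0]],
  [[1,35,1],[0,0.004,0]],
  [[1,65,1],[0,0.004,-0.002]],
  [[1,95,1],[0,0.004,-0.002]],
  [[1,118,1],[0,0.004,-0.002]],
  [[1,130,1],[0,0.004,-0.002]],
  [[1,136,1],[0,0.004,-0.002]],
  [[1,136,1],[0,0.004,-0.002]],
])

```text
clock: 2.53
eef_pos: [0.4656, 0.0927, 0.0669]
tcp_rot: [0.498, -0.501, 0.501, -0.5]
ft_force: [-0.8, 0.1, -0.6]
grip_width: 0.0875
```

```bash
python3 - <<'E'
from h import *
z=load("w1"); W=pts(z); f=192/np.tan(np.radians(float(z["v"]))/2)
g=z["p"].max(-1); m=((g<50)&(W[...,2]<.02)&(W[...,0]>.6)&(W[...,0]<.75)&(W[...,1]<.2)&(z["d"]>.2)).astype(np.uint8)
k,l,st,ce=cv2.connectedComponentsWithStats(m)
for i in range(1,k):
    if st[i,4]>100: print(st[i],ce[i],W[l==i].mean(0))
s=robot.read_state(); print(s["eef_pos"],s["ft_force"],s["joint_pos"])
E
```

```text
[ 378  129   44   43 1462] [399.34473324 150.12995896] [0.65978177 0.11430109 0.00730223]
[ 371  182   42   40 1266] [391.83254344 201.63902054] [0.65907139 0.04254592 0.00727202]
[367 231  37  21 589] [386.25976231 241.63667233] [ 0.65883146 -0.01809834  0.00728017]
[0.46564314 0.09269762 0.06687316] [-0.84409318  0.1151627  -0.57406668] [-0.65790847  0.32047363  0.44869164  2.13592441 -0.20506288  0.7291433
 -0.07678449]
```

>>> play_rows([
  [[0,0,0],[0,0,0]],
  [[0,0,0],[0,0,0]],
  [[0,0,0],[0,0,0]],
  [[0,0,0],[0,0,0]],
  [[0,0,0],[0,0,0]],
  [[0,0,0],[0,0,0]],
  [[0,0,0],[0,0,0]],
  [[0,0,0],[0,0,0]],
], fingers=255)

```text
clock: 3.2
eef_pos: [0.4673, 0.092, 0.0686]
tcp_rot: [-0.499, 0.499, -0.501, 0.501]
ft_force: [0.1, -0.0, -0.1]
grip_width: 0.0416
```

>>> play_rows([
  [[0,0,0],[0,0,0]],
  [[0,0,0],[0,0,0]],
])

```text
clock: 3.37
eef_pos: [0.4671, 0.092, 0.0685]
tcp_rot: [-0.499, 0.499, -0.501, 0.501]
ft_force: [-1.4, -0.1, 1.9]
grip_width: 0.0292
```

```bash
python3 - <<'E'
from h import *
s=robot.read_state(); print(s["eef_pos"],s["ft_force"],s["grip_width"])
snap("scene","s1"); 
p,d,c=snap("side","d1"); cv2.imwrite("pics/d1c.png",cv2.resize(p[100:320,120:340],(600,600),interpolation=cv2.INTER_CUBIC))
E
```

```text
[0.46711822 0.09197269 0.06850344] [-1.44760049 -0.09876193  1.89264906] 0.02916441932703835
```

View pics/d1c.png

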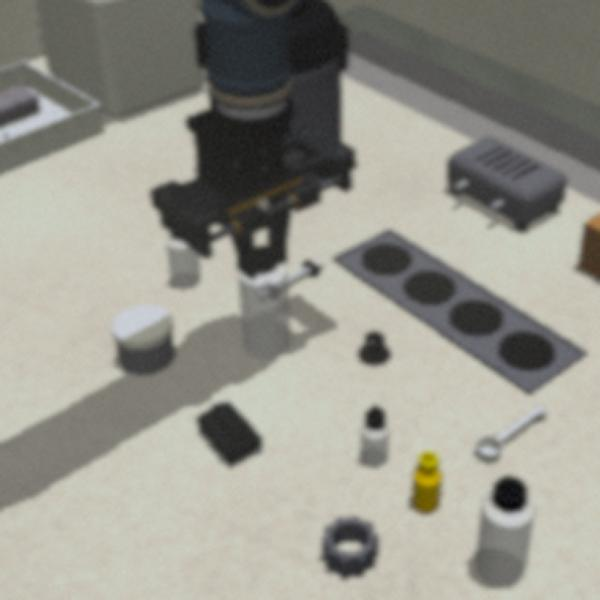

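View pics/s1.png

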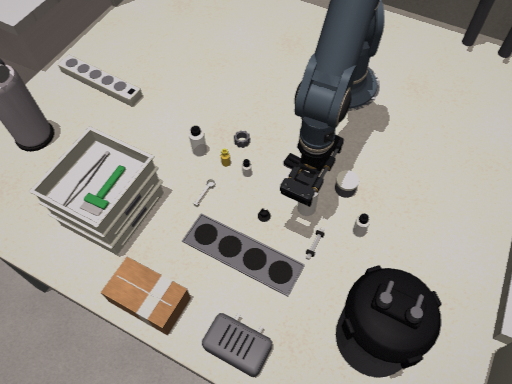

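```bash
python3 - <<'E'
from h import *
z=load("d1");W=pts(z);p=z["p"]
cv2.imwrite("pics/d1c.png",cv2.resize(p[160:235,180:260],(800,600)[:2] and (640,600),interpolation=cv2.INTER_NEAREST))
for v in range(176,232,3):
    print(v,[tuple((W[v,u]*1000).round().astype(int))+(int(p[v,u].max()),) for u in (212,216,220)])
E
```

```text
176 [(np.int64(440), np.int64(65), np.int64(199), 54), (np.int64(447), np.int64(58), np.int64(199), 88), (np.int64(462), np.int64(61), np.int64(191), 55)]
179 [(np.int64(433), np.int64(56), np.int64(198), 44), (np.int64(444), np.int64(54), np.int64(194), 39), (np.int64(485), np.int64(93), np.int64(155), 41)]
182 [(np.int64(431), np.int64(55), np.int64(190), 40), (np.int64(443), np.int64(54), np.int64(185), 50), (np.int64(482), np.int64(90), np.int64(149), 41)]
185 [(np.int64(429), np.int64(52), np.int64(183), 79), (np.int64(588), np.int64(257), np.int64(3), 175), (np.int64(483), np.int64(92), np.int64(138), 48)]
188 [(np.int64(448), np.int64(80), np.int64(150), 91), (np.int64(577), np.int64(244), np.int64(3), 180), (np.int64(481), np.int64(91), np.int64(129), 44)]
191 [(np.int64(447), np.int64(80), np.int64(141), 50), (np.int64(468), np.int64(92), np.int64(125), 54), (np.int64(480), np.int64(91), np.int64(119), 40)]
194 [(np.int64(447), np.int64(80), np.int64(131), 40), (np.int64(464), np.int64(87), np.int64(120), 43), (np.int64(473), np.int64(81), np.int64(118), 39)]
197 [(np.int64(
[... 1144 characters left out ...]
np.int64(75), np.int64(51), 113), (np.int64(460), np.int64(70), np.int64(48), 112)]
221 [(np.int64(444), np.int64(87), np.int64(35), 112), (np.int64(450), np.int64(76), np.int64(39), 116), (np.int64(460), np.int64(70), np.int64(37), 112)]
224 [(np.int64(442), np.int64(84), np.int64(28), 113), (np.int64(450), np.int64(76), np.int64(28), 115), (np.int64(458), np.int64(69), np.int64(28), 112)]
227 [(np.int64(443), np.int64(87), np.int64(14), 110), (np.int64(448), np.int64(76), np.int64(18), 117), (np.int64(458), np.int64(69), np.int64(17), 115)]
230 [(np.int64(444), np.int64(89), np.int64(1), 120), (np.int64(448), np.int64(76), np.int64(6), 113), (np.int64(458), np.int64(71), np.int64(4), 120)]
```

View pics/d1c.png

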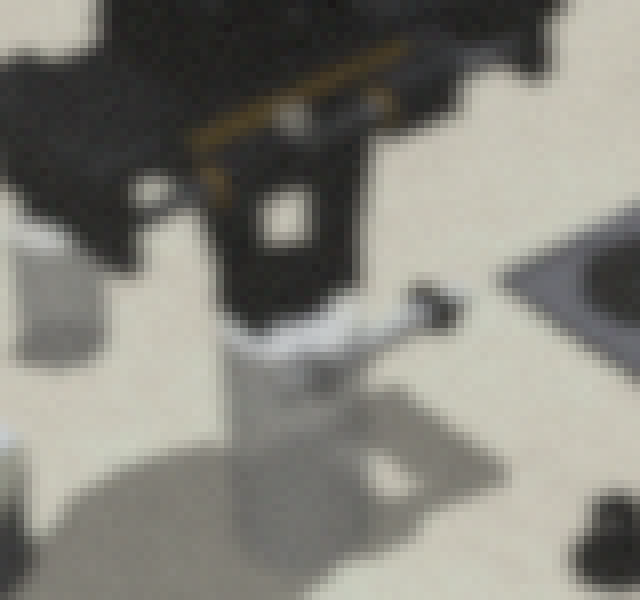

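```bash
python3 - <<'E'
from h import *
s=robot.read_state();print(s["eef_pos"],s["grip_width"])
p,d,c=snap("wrist","w2")
# gripper points in tool frame from first wrist image, scene, side
for n,e in (("w1",np.array([.4655,.0946,.2042])),("w2",s["eef_pos"])):
    z=load(n);W=pts(z)
    T=R0.inv().apply((W-e).reshape(-1,3)).reshape(W.shape)*1000
    m=(z["d"]>0)&(abs(T[...,0])<25)&(abs(T[...,2])<75)&(T[...,1]<5)&(T[...,1]>-80)
    v,u=np.nonzero(m)
    print(n,m.sum())
    for lo in range(-80,5,10):
        k=m&(T[...,1]>=lo)&(T[...,1]<lo+10)
        if k.sum(): print(lo,k.sum(),T[k].min(0).round(),T[k].max(0).round())
E
```

```text
[0.46707333 0.09197001 0.06853235] 0.029184266273361653
w1 2132
-80 419 [-12. -80. -56.] [ 11. -70.  56.]
-70 545 [-12. -70. -55.] [ 10. -60.  55.]
-60 496 [-12. -60. -52.] [  2. -50.  53.]
-50 494 [-12. -50. -52.] [  7. -40.  53.]
-40 178 [-12. -40. -52.] [  8. -35.  53.]
w2 5266
-80 304 [-12. -80. -26.] [ 10. -70.  27.]
-70 439 [-12. -70. -25.] [ -4. -60.  26.]
-60 1616 [-16. -60. -23.] [  2. -50.  24.]
-50 780 [-17. -50. -23.] [  2. -40.  24.]
-40 1381 [-25. -40. -23.] [ -6. -30.  24.]
-30 348 [-25. -30. -23.] [ -8. -20.  24.]
-20 180 [-25. -20. -23.] [ -9. -10.  24.]
-10 147 [-25. -10. -23.] [-9. -0. 23.]
0 71 [-25.   0. -23.] [-9.  5. 23.]
```

View pics/w2.png

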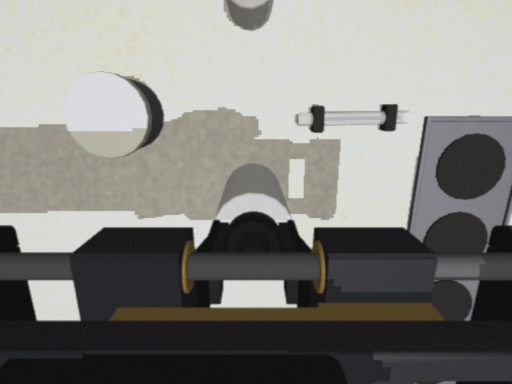

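>>> play_rows([
  [[0,0,0],[0,0,0]],
  [[0,0,0],[0,0,0]],
  [[0,0,0],[0,0,0]],
  [[0,0,0],[0,0,0]],
  [[0,0,0],[0,0,0]],
  [[0,0,0],[0,0,0]],
  [[0,0,0],[0,0,0]],
  [[0,0,0],[0,0,0]],
  [[0,0,0],[0,0,0]],
  [[-1,5,0],[0,0,0]],
  [[-1,15,0],[0,0,0]],
  [[-1,25,0],[0,0,0]],
  [[-1,32,0],[0,0,0]],
  [[-1,35,0],[0,0,0]],
  [[-1,35,0],[0,0,0]],
], fingers=0)

```text
clock: 4.77
eef_pos: [0.4663, 0.0926, 0.0323]
tcp_rot: [0.498, -0.5, 0.501, -0.501]
ft_force: [0.0, -0.3, 0.0]
grip_width: 0.0868
```

```bash
python3 - <<'E'
from h import *
s=robot.read_state();print(s["eef_pos"],s["grip_width"],s["ft_force"])
p,d,c=snap("wrist","w3")
p,d,c=snap("side","d3"); cv2.imwrite("pics/d3c.png",cv2.resize(p[140:240,160:270],(660,600),interpolation=cv2.INTER_CUBIC))
E
```

```text
[0.46633348 0.09259496 0.03226775] 0.08680377312803984 [ 0.03064518 -0.3440499   0.0085963 ]
```

View pics/d3c.png

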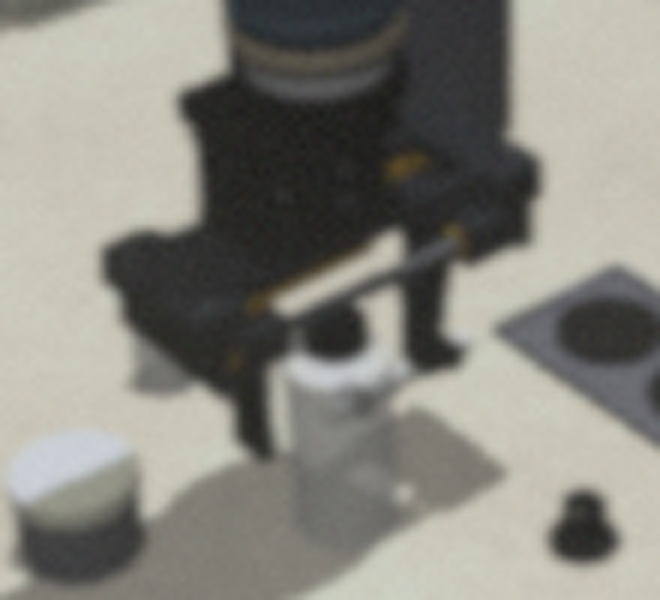

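View pics/w3.png

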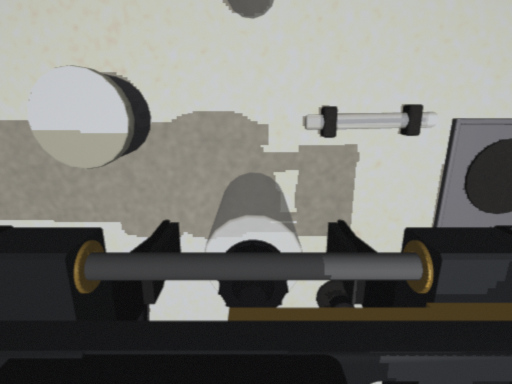

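>>> play_rows([
  [[0,0,0],[0,0,0]],
  [[0,0,0],[0,0,0]],
  [[0,0,0],[0,0,0]],
  [[0,0,0],[0,0,0]],
  [[0,0,0],[0,0,0]],
  [[0,0,0],[0,0,0]],
  [[0,0,0],[0,0,0]],
  [[0,0,0],[0,0,0]],
  [[0,0,0],[0,0,0]],
], fingers=255)

```text
clock: 5.62
eef_pos: [0.4671, 0.093, 0.0336]
tcp_rot: [-0.499, 0.499, -0.501, 0.501]
ft_force: [-1.2, 0.1, 2.4]
grip_width: 0.0492
```

>>> play_rows([
  [[0,-5,0],[0,0,0]],
  [[0,-17,0],[0,0,0]],
  [[0,-32,0],[0,0,0]],
  [[3,-43,3],[0,0,0]],
  [[10,-48,10],[0,0,0]],
  [[22,-50,21],[0,0,0]],
  [[38,-50,37],[0,0,0]],
  [[56,-50,55],[0,0,0]],
  [[74,-50,72],[0,0,0]],
  [[92,-50,90],[0,0,0]],
  [[110,-50,107],[0,0,0]],
  [[128,-50,125],[0,0,0]],
  [[146,-50,143],[0,0,0]],
  [[162,-50,158],[0,0,0]],
  [[176,-50,172],[0,0,0]],
  [[186,-50,182],[0,0,0]],
  [[192,-50,188],[0,0,0]],
  [[195,-50,191],[0,0,0]],
  [[195,-50,191],[0,0,0]],
  [[195,-50,191],[0,0,0]],
])

```text
clock: 7.28
eef_pos: [0.6569, -0.1021, 0.0832]
tcp_rot: [0.499, -0.499, 0.501, -0.501]
ft_force: [-0.4, -0.4, -2.1]
grip_width: 0.0496
```

```bash
python3 - <<'E'
from h import *
s=robot.read_state();print(s["eef_pos"],s["grip_width"],s["ft_force"],s["joint_pos"].round(2))
p,d,c=snap("wrist","w4")
p,d,c=snap("side","d4"); cv2.imwrite("pics/d4c.png",cv2.resize(p[130:260,210:350],(646,600),interpolation=cv2.INTER_CUBIC))
go([0.658,-0.1025,0.0396])
E
```

```text
[ 0.65685876 -0.1021221   0.08324414] 0.049576710068419856 [-0.38329734 -0.42342159 -2.059993  ] [-0.23  0.58  0.46  1.68 -0.3   0.95  0.34]
shift [ 1.  43.9  1.2] turn [ 0.0007 -0.0028 -0.0003]
```

View pics/d4c.png

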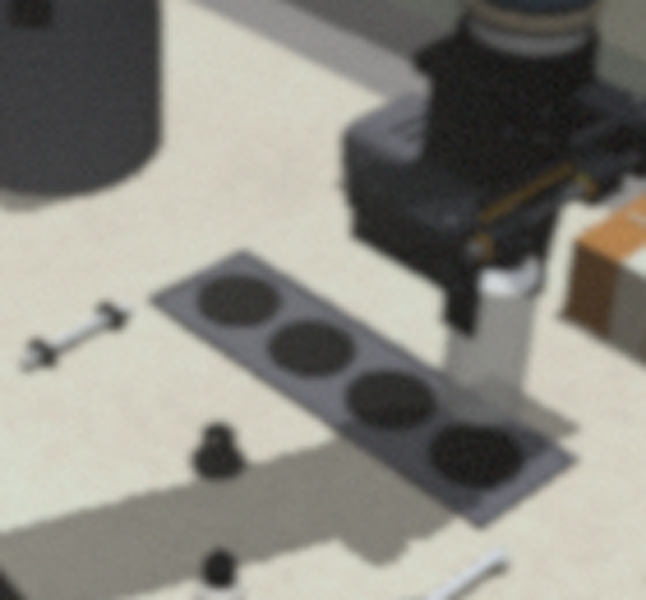

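View pics/w4.png

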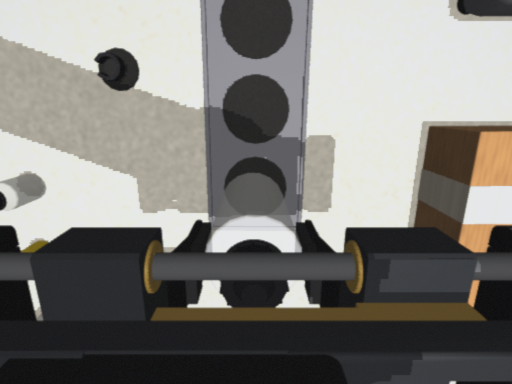

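>>> play_rows([
  [[1,4,1],[0,0,0]],
  [[1,12,1],[0,-0.003,0]],
  [[1,22,1],[0,-0.003,0]],
  [[1,31,1],[0,-0.003,0]],
  [[1,37,1],[0,-0.003,0]],
  [[1,40,1],[0,-0.003,0]],
  [[1,42,1],[0,-0.003,0]],
  [[1,43,1],[0,-0.003,0]],
  [[1,44,1],[0,-0.003,0]],
  [[1,44,1],[0,-0.003,0]],
  [[1,44,1],[0,-0.003,0]],
])

```text
clock: 8.3
eef_pos: [0.6587, -0.1039, 0.04]
tcp_rot: [-0.5, 0.5, -0.5, 0.501]
ft_force: [-0.3, 0.2, -1.0]
grip_width: 0.0489
```

```bash
python3 - <<'E'
from h import *
z=load("w4"); W=pts(z)
g=z["p"].max(-1); m=((g<50)&(W[...,2]<.02)&(W[...,0]>.6)&(W[...,0]<.72)&(z["d"]>.2)).astype(np.uint8)
k,l,st,ce=cv2.connectedComponentsWithStats(m)
for i in range(1,k):
    if st[i,4]>200: print(st[i],ce[i],W[l==i].mean(0),W[l==i].min(0),W[l==i].max(0))
E
```

```text
[223 109  52  34 865] [244.50520231 127.46473988] [ 0.64944985 -0.04601586  0.00715332] [ 0.63029758 -0.05916627  0.004954  ] [ 0.67616566 -0.02980959  0.00958907]
[225 157  61  38 862] [257.48143852 170.38863109] [ 0.66118726 -0.08556123  0.00718274] [ 0.63016331 -0.10899857  0.00513035] [ 0.68750437 -0.07289266  0.00927182]
```

>>> play_rows([
  [[0,1,0],[0,0,0]],
  [[0,1,0],[0,0,0]],
  [[0,1,0],[0,0,0]],
])

```text
clock: 8.55
eef_pos: [0.6589, -0.1039, 0.0396]
tcp_rot: [-0.5, 0.5, -0.5, 0.501]
ft_force: [-2.6, 0.8, 4.4]
grip_width: 0.0493
```

>>> play_rows([
  [[0,0,0],[0,0,0]],
  [[0,0,0],[0,0,0]],
  [[0,0,0],[0,0,0]],
  [[0,0,0],[0,0,0]],
  [[0,0,0],[0,0,0]],
  [[0,0,0],[0,0,0]],
  [[0,0,0],[0,0,0]],
  [[0,0,0],[0,0,0]],
  [[0,0,0],[0,0,0]],
  [[0,-5,0],[0,0,0]],
  [[0,-18,0],[0,0,0]],
  [[0,-38,0],[0,0,0]],
  [[0,-62,0],[0,0,0]],
  [[0,-83,0],[0,0,0]],
  [[0,-98,0],[0,0,0]],
  [[0,-105,0],[0,0,0]],
], fingers=0)

```text
clock: 9.88
eef_pos: [0.6602, -0.1044, 0.1478]
tcp_rot: [-0.501, 0.499, -0.499, 0.502]
ft_force: [0.1, -0.5, 0.6]
grip_width: 0.0871
```

```bash
python3 - <<'E'
from h import *
s=robot.read_state();print(s["eef_pos"],s["grip_width"],s["ft_force"],s["joint_pos"].round(2))
p,d,c=snap("side","d5"); z=load("d5"); W=pts(z);H=W[...,2]
m=((H>0.02)&(H<0.135)&(W[...,0]>.6)&(W[...,0]<.72)&(abs(W[...,1])<.2)); Q=W[m]; t=Q[Q[:,2]>.112];print(Q.min(0),Q.max(0),t.mean(0))
cv2.imwrite("pics/d5c.png",cv2.resize(p[130:260,210:350],(646,600),interpolation=cv2.INTER_CUBIC))
go([0.437,-0.260,0.14])
E
```

```text
[ 0.66020175 -0.10439364  0.14775141] 0.08712875589595999 [ 0.06548831 -0.49984914  0.55670265] [-0.24  0.52  0.49  1.62 -0.27  1.06  0.32]
[ 0.63207303 -0.13020092  0.02015963] [ 0.67921196 -0.08059423  0.13388358] [ 0.65329107 -0.10811988  0.12284798]
shift [ 155.9    6.6 -223.2] turn [-0.0062 -0.0011  0.001 ]
```

View pics/d5c.png

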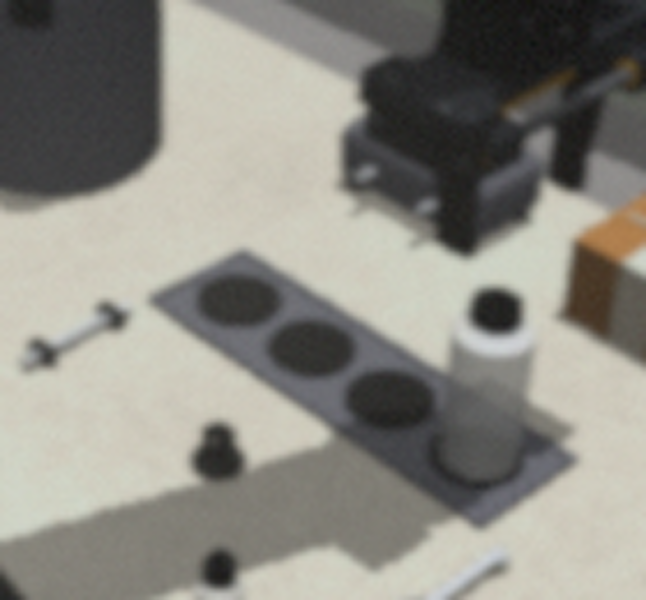

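>>> play_rows([
  [[5,0,-7],[0,0,0]],
  [[17,0,-24],[0,0,0]],
  [[34,0,-48],[0,0,0]],
  [[54,0,-77],[0,0,0]],
  [[74,0,-106],[0,0,0]],
  [[94,0,-135],[0,0,0]],
  [[114,3,-164],[0,0,0]],
  [[132,5,-190],[0,0,0]],
  [[145,6,-208],[0,0,0]],
  [[152,7,-218],[-0.005,0,0]],
  [[155,7,-222],[-0.006,0,0.001]],
  [[155,7,-222],[-0.006,0,0.001]],
])

```text
clock: 10.93
eef_pos: [0.4357, -0.2587, 0.1363]
tcp_rot: [0.498, -0.501, 0.502, -0.499]
ft_force: [-0.5, 0.7, -0.0]
grip_width: 0.0869
```

```bash
cat >> h.py <<'E'
def blobs(n,zmin=.02,zmax=.14,box=None):
    z=load(n);W=pts(z);H=W[...,2]
    m=((H>zmin)&(H<zmax)&(z["d"]>.1)).astype(np.uint8)
    k,l,st,ce=cv2.connectedComponentsWithStats(m)
    for i in range(1,k):
        if st[i,4]<60: continue
        Q=W[l==i]; t=Q[Q[:,2]>Q[:,2].max()-0.012]
        if abs(Q[:,:2].max(0)-Q[:,:2].min(0)).max()>.09: continue
        print(st[i][:2],"zmax",Q[:,2].max().round(4),"top",t.mean(0).round(4),len(t), "mid",((Q.min(0)+Q.max(0))/2).round(4)[:2],"size",(Q.max(0)-Q.min(0))[:2].round(3))
E
python3 - <<'E'
from h import *
s=robot.read_state();print(s["eef_pos"],s["grip_width"],s["ft_force"],s["joint_pos"].round(2))
snap("wrist","w6"); blobs("w6"); go([.438,-.2585,.0133])
E
```

```text
[ 0.43569523 -0.25870771  0.13634651] 0.08686044895190223 [-0.46732162  0.70152571 -0.03266381] [-0.02  0.28  0.57  2.01 -0.18  0.91  0.64]
[247   0] zmax 0.0674 top [ 0.4428 -0.105   0.0601] 249 mid [ 0.443  -0.1044] size [0.026 0.02 ]
[463   0] zmax 0.0749 top [ 0.6368 -0.1136  0.0678] 302 mid [ 0.6473 -0.1094] size [0.03  0.039]
[146  65] zmax 0.0289 top [ 0.3534 -0.1674  0.026 ] 987 mid [ 0.353  -0.1678] size [0.047 0.045]
[245  78] zmax 0.0672 top [ 0.44   -0.1711  0.0606] 314 mid [ 0.44   -0.1711] size [0.025 0.025]
[233 161] zmax 0.1077 top [ 0.438  -0.2593  0.1007] 732 mid [ 0.4376 -0.2602] size [0.041 0.042]
shift [  0.6 123.2   1.8] turn [ 0.0059 -0.0003 -0.0007]
```

View pics/w6.png

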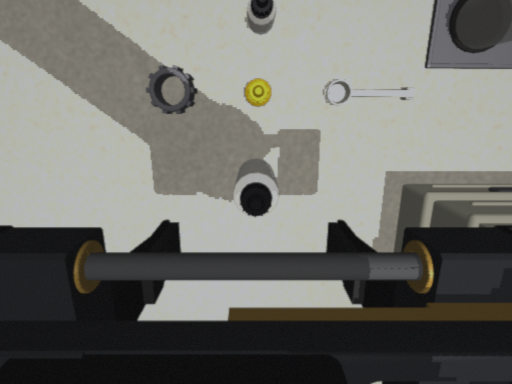

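>>> play_rows([
  [[0,8,1],[0.003,0,0]],
  [[1,26,2],[0.005,0,0]],
  [[1,50,2],[0.005,0,0]],
  [[1,75,2],[0.005,0,0]],
  [[1,98,2],[0.005,0,0]],
  [[1,114,2],[0.005,0,0]],
  [[1,121,2],[0.005,0,0]],
  [[1,123,2],[0.005,0,0]],
  [[1,123,2],[0.005,0,0]],
])

```text
clock: 11.73
eef_pos: [0.4381, -0.259, 0.0133]
tcp_rot: [0.5, -0.5, 0.5, -0.499]
ft_force: [0.5, 0.2, 0.5]
grip_width: 0.0871
```

>>> play_rows([
  [[0,0,0],[0,0,0]],
  [[0,0,0],[0,0,0]],
  [[0,0,0],[0,0,0]],
  [[0,0,0],[0,0,0]],
  [[0,0,0],[0,0,0]],
  [[0,0,0],[0,0,0]],
  [[0,0,0],[0,0,0]],
  [[0,0,0],[0,0,0]],
  [[0,0,0],[0,0,0]],
  [[0,0,0],[0,0,0]],
], fingers=255)

```text
clock: 12.57
eef_pos: [0.4376, -0.2595, 0.0138]
tcp_rot: [0.5, -0.5, 0.501, -0.5]
ft_force: [0.1, -0.7, 1.3]
grip_width: 0.0408
```

```bash
python3 - <<'E'
from h import *
s=robot.read_state();print(s["eef_pos"],s["grip_width"],s["ft_force"],s["joint_pos"].round(2))
go([.659,-.0297,.0133+.09]);go([.659,-.0297,.0193])
E
```

```text
[ 0.43757559 -0.25946143  0.01379956] 0.040807015494595346 [ 0.13819747 -0.71193605  1.32687515] [ 0.08  0.47  0.47  2.1  -0.35  0.65  0.79]
shift [-230.   -89.6  221.1] turn [ 0.0009 -0.001  -0.0005]
shift [-230.    -5.6  221.2] turn [ 0.0009 -0.001  -0.0005]
```

>>> play_rows([
  [[0,-5,0],[0,0,0]],
  [[0,-18,0],[0,0,0]],
  [[0,-36,0],[0,0,0]],
  [[-2,-56,0],[0,0,0]],
  [[-8,-72,2],[0,0,0]],
  [[-20,-84,6],[0,0,0]],
  [[-38,-90,12],[0,0,0]],
  [[-60,-90,20],[0,0,0]],
  [[-83,-90,29],[0,0,0]],
  [[-106,-90,38],[0,0,0]],
  [[-128,-90,48],[0,0,0]],
  [[-150,-90,60],[0,0,0]],
  [[-170,-90,73],[0,0,0]],
  [[-188,-90,88],[0,0,0]],
  [[-203,-90,104],[0,0,0]],
  [[-215,-90,121],[0,0,0]],
  [[-223,-90,139],[0,0,0]],
  [[-228,-90,158],[0,0,0]],
  [[-230,-90,176],[0,0,0]],
  [[-230,-90,192],[0,0,0]],
])

```text
clock: 14.23
eef_pos: [0.6307, -0.0284, 0.1035]
tcp_rot: [-0.5, 0.5, -0.5, 0.499]
ft_force: [0.3, -0.3, -1.7]
grip_width: 0.0413
```

>>> play_rows([
  [[0,0,12],[0,0,0]],
  [[0,0,20],[0,0,0]],
  [[0,0,26],[0,0,0]],
  [[0,0,29],[0,0,0]],
  [[0,0,29],[0,0,0]],
  [[0,0,29],[0,0,0]],
])

```text
clock: 14.73
eef_pos: [0.6583, -0.0299, 0.1035]
tcp_rot: [0.499, -0.5, 0.501, -0.5]
ft_force: [0.5, 0.5, -0.8]
grip_width: 0.0413
```

```bash
python3 - <<'E'
from h import *
s=robot.read_state();print(s["eef_pos"],s["grip_width"],s["ft_force"],s["joint_pos"].round(2))
snap("wrist","w7"); go([.659,-.0297,.0193])
E
```

```text
[ 0.65825827 -0.02987471  0.1035159 ] 0.04131214680892926 [ 0.48297104  0.486271   -0.77089782] [-0.34  0.55  0.46  1.68 -0.28  0.98  0.22]
shift [-0.1 84.3  1. ] turn [ 0.0016 -0.0013 -0.0006]
```

View pics/w7.png

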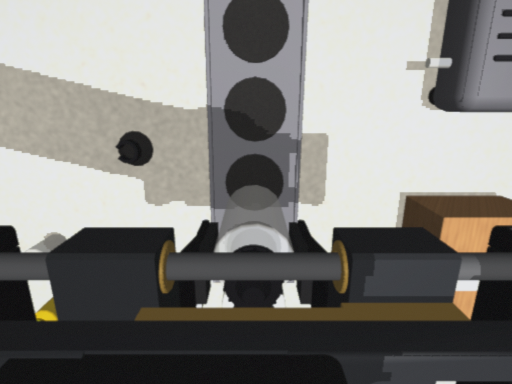

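>>> play_rows([
  [[0,6,0],[0,0,0]],
  [[0,20,1],[0,0,0]],
  [[0,38,1],[0,0,0]],
  [[0,55,1],[0,0,0]],
  [[0,68,1],[0,0,0]],
  [[0,76,1],[0,0,0]],
  [[0,80,1],[0,0,0]],
  [[0,82,1],[0,0,0]],
  [[0,83,1],[0,0,0]],
  [[0,84,1],[0,0,0]],
  [[0,84,1],[0,0,0]],
])

```text
clock: 15.7
eef_pos: [0.6604, -0.0297, 0.0203]
tcp_rot: [0.5, -0.5, 0.5, -0.5]
ft_force: [0.5, 0.1, -1.4]
grip_width: 0.0413
```

>>> play_rows([
  [[0,0.5,0],[0,0,0]],
  [[0,0.5,0],[0,0,0]],
])

```text
clock: 15.87
eef_pos: [0.6604, -0.0297, 0.0199]
tcp_rot: [-0.5, 0.5, -0.5, 0.5]
ft_force: [-0.7, -0.2, 0.4]
grip_width: 0.0409
```

Near or at contact. Half a millimetre more, then release and rise.

>>> play_rows([
  [[0,0.7,0],[0,0,0]],
  [[0,0.7,0],[0,0,0]],
])

```text
clock: 16.03
eef_pos: [0.6604, -0.0297, 0.0198]
tcp_rot: [0.5, -0.499, 0.5, -0.5]
ft_force: [-2.0, 0.5, 5.9]
grip_width: 0.0411
```

>>> play_rows([
  [[0,0,0],[0,0,0]],
  [[0,0,0],[0,0,0]],
  [[0,0,0],[0,0,0]],
  [[0,0,0],[0,0,0]],
  [[0,0,0],[0,0,0]],
  [[0,0,0],[0,0,0]],
  [[0,0,0],[0,0,0]],
  [[0,0,0],[0,0,0]],
  [[0,0,0],[0,0,0]],
  [[0,0,0],[0,0,0]],
  [[0,-5,0],[0,0,0]],
  [[0,-18,0],[0,0,0]],
  [[0,-38,0],[0,0,0]],
  [[0,-62,0],[0,0,0]],
  [[0,-84,0],[0,0,0]],
  [[0,-101,0],[0,0,0]],
  [[0,-110,0],[0,0,0]],
  [[0,-110,0],[0,0,0]],
], fingers=0)

```text
clock: 17.53
eef_pos: [0.6617, -0.03, 0.1318]
tcp_rot: [-0.501, 0.498, -0.499, 0.501]
ft_force: [0.3, -0.4, 0.2]
grip_width: 0.0868
```

```bash
python3 - <<'E'
from h import *
s=robot.read_state();print(s["eef_pos"],s["grip_width"],s["ft_force"],s["joint_pos"].round(2))
p,d,c=snap("side","d8");blobs("d8"); cv2.imwrite("pics/d8c.png",cv2.resize(p[130:260,210:350],(646,600),interpolation=cv2.INTER_CUBIC))
go([0.4655,0.241,0.13])
E
```

```text
[ 0.66173288 -0.03003607  0.13181169] 0.08677372224651873 [ 0.26520397 -0.38145647  0.23398366] [-0.34  0.52  0.47  1.65 -0.27  1.03  0.21]
[ 86 144] zmax 0.0369 top [0.3677 0.7206 0.0328] 83 mid [0.3688 0.7255] size [0.044 0.048]
[181 180] zmax 0.0853 top [0.4646 0.2381 0.0788] 33 mid [0.4646 0.237 ] size [0.032 0.03 ]
[289 186] zmax 0.1134 top [ 0.658  -0.0332  0.1065] 48 mid [ 0.6564 -0.0338] size [0.038 0.04 ]
[306 192] zmax 0.1333 top [ 0.655  -0.1067  0.1266] 68 mid [ 0.6546 -0.1054] size [0.045 0.05 ]
[161 212] zmax 0.0506 top [0.36   0.1553 0.0468] 287 mid [0.3619 0.1597] size [0.06  0.063]
[193 247] zmax 0.0344 top [0.3542 0.0027 0.0292] 101 mid [0.3554 0.0064] size [0.04 0.06]
[253 249] zmax 0.0678 top [ 0.4409 -0.1029  0.06  ] 35 mid [ 0.4409 -0.1034] size [0.022 0.023]
[272 265] zmax 0.0679 top [ 0.438  -0.173   0.0606] 39 mid [ 0.4377 -0.1723] size [0.024 0.024]
[238 289] zmax 0.0294 top [ 0.3508 -0.1697  0.0254] 183 mid [ 0.3519 -0.1682] size [0.045 0.045]
shift [-270.6   -0.3 -195.3] turn [-0.0017 -0.0009 -0.0007]
```

View pics/d8c.png

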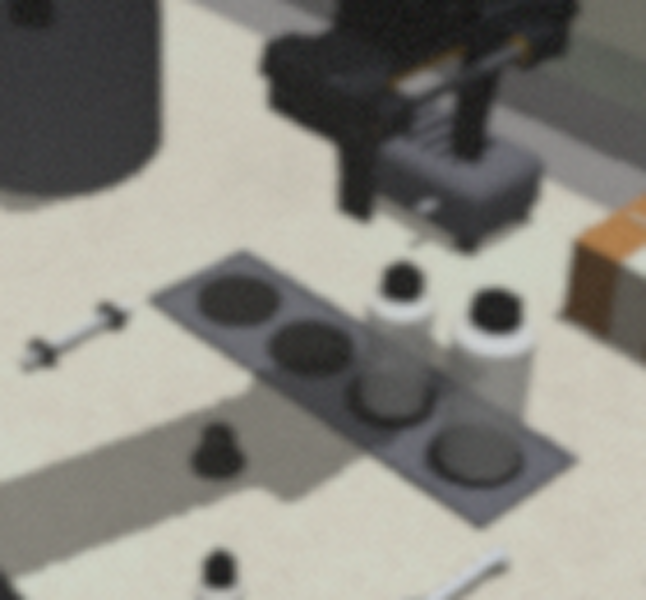

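>>> play_rows([
  [[-5,0,-6],[0,0,0]],
  [[-18,0,-20],[0,0,0]],
  [[-38,0,-40],[0,0,0]],
  [[-62,0,-62],[0,0,0]],
  [[-88,0,-84],[0,0,0]],
  [[-115,0,-105],[0,0,0]],
  [[-142,0,-125],[0,0,0]],
  [[-169,0,-143],[0,0,0]],
  [[-196,0,-160],[0,0,0]],
  [[-221,0,-174],[0,0,0]],
  [[-243,0,-185],[0,0,0]],
  [[-259,0,-192],[-0.001,-0.001,-0.001]],
  [[-268,0,-195],[-0.002,-0.001,-0.001]],
  [[-271,0,-195],[-0.002,-0.001,-0.001]],
  [[-271,0,-195],[-0.002,-0.001,-0.001]],
])

```text
clock: 18.83
eef_pos: [0.4648, 0.2414, 0.128]
tcp_rot: [-0.499, 0.502, -0.5, 0.499]
ft_force: [-0.3, -0.1, 0.4]
grip_width: 0.087
```

```bash
python3 - <<'E'
from h import *
s=robot.read_state();print(s["eef_pos"],s["grip_width"],s["ft_force"],s["joint_pos"].round(2))
snap("wrist","w9"); blobs("w9"); go([.4655,.241,-0.0067])
E
```

```text
[0.46481308 0.24144191 0.12802032] 0.08700250101831009 [-0.26292565 -0.14427536  0.40274778] [-0.9   0.3   0.42  1.97 -0.15  0.9  -0.4 ]
[237 164] zmax 0.088 top [0.4657 0.2429 0.0806] 468 mid [0.4658 0.2435] size [0.034 0.031]
[128 226] zmax 0.0496 top [0.3484 0.1836 0.0468] 157 mid [0.3484 0.1812] size [0.026 0.019]
[180 234] zmax 0.0472 top [0.39   0.1716 0.0416] 18 mid [0.3876 0.1696] size [0.008 0.02 ]
shift [ -0.8 134.9   0.6] turn [ 0.0034 -0.0009  0.0019]
```

View pics/w9.png

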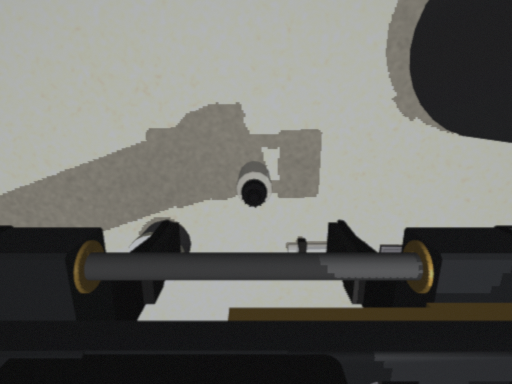

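>>> play_rows([
  [[0,8,1],[0.003,0,0.002]],
  [[-1,26,1],[0.003,0,0.002]],
  [[-1,52,1],[0.003,0,0.002]],
  [[-1,80,1],[0.003,0,0.002]],
  [[-1,104,1],[0.003,0,0.002]],
  [[-1,121,1],[0.003,0,0.002]],
  [[-1,131,1],[0.003,0,0.002]],
  [[-1,135,1],[0.003,0,0.002]],
  [[-1,135,1],[0.003,0,0.002]],
  [[-1,135,1],[0.003,0,0.002]],
])

```text
clock: 19.72
eef_pos: [0.4667, 0.2421, -0.0058]
tcp_rot: [0.501, -0.499, 0.5, -0.5]
ft_force: [-0.1, 0.7, -0.1]
grip_width: 0.0872
```

>>> play_rows([
  [[0,0,0],[0,0,0]],
  [[0,0,0],[0,0,0]],
  [[0,0,0],[0,0,0]],
  [[0,0,0],[0,0,0]],
  [[0,0,0],[0,0,0]],
  [[0,0,0],[0,0,0]],
  [[0,0,0],[0,0,0]],
  [[0,0,0],[0,0,0]],
  [[0,0,0],[0,0,0]],
  [[0,0,0],[0,0,0]],
  [[0,0,0],[0,0,0]],
  [[0,0,0],[0,0,0]],
], fingers=255)

```text
clock: 20.72
eef_pos: [0.4657, 0.2424, -0.0063]
tcp_rot: [0.5, -0.5, 0.5, -0.5]
ft_force: [-0.4, 0.0, -1.6]
grip_width: 0.0332
```

```bash
python3 - <<'E'
from h import *
s=robot.read_state();print(s["eef_pos"],s["grip_width"],s["ft_force"],s["joint_pos"].round(2))
go([.6595,.0422,-.0067+.06])
E
```

```text
[ 0.46573511  0.24236975 -0.00634303] 0.03317616736015486 [-0.39347653  0.02251067 -1.55846304] [-0.82  0.5   0.33  2.07 -0.28  0.61 -0.29]
shift [200.1 -59.9 193.8] turn [-0.      0.     -0.0013]
```

>>> play_rows([
  [[0,-5,0],[0,0,0]],
  [[0,-18,0],[0,0,0]],
  [[0,-34,0],[0,0,0]],
  [[4,-48,4],[0,0,0]],
  [[12,-56,12],[0,0,0]],
  [[25,-60,24],[0,0,0]],
  [[42,-60,40],[0,0,0]],
  [[60,-60,58],[0,0,0]],
  [[78,-60,75],[0,0,0]],
  [[96,-60,93],[0,0,0]],
  [[114,-60,110],[0,0,0]],
  [[132,-60,128],[0,0,0]],
  [[150,-60,145],[0,0,0]],
  [[166,-60,161],[0,0,0]],
  [[180,-60,175],[0,0,0]],
  [[190,-60,185],[0,0,0]],
  [[197,-60,191],[0,0,0]],
  [[200,-60,194],[0,0,0]],
  [[200,-60,194],[0,0,0]],
  [[200,-60,194],[0,0,0]],
])

```text
clock: 22.38
eef_pos: [0.6591, 0.0433, 0.0532]
tcp_rot: [0.501, -0.5, 0.501, -0.499]
ft_force: [-0.3, -0.1, -0.4]
grip_width: 0.0334
```

```bash
python3 - <<'E'
from h import *
s=robot.read_state();print(s["eef_pos"],s["grip_width"],s["ft_force"],s["joint_pos"].round(2))
snap("wrist","w10"); go([.6595,.0422,-.0003])
E
```

```text
[0.6591346  0.04326033 0.05320833] 0.033355459665078274 [-0.33415539 -0.07962987 -0.35760589] [-0.4   0.6   0.39  1.71 -0.28  0.89  0.11]
shift [ 1.6 53.5  0.5] turn [ 0.0009  0.0015 -0.0023]
```

View pics/w10.png

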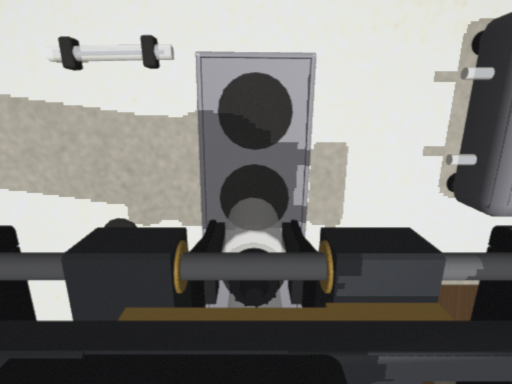

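>>> play_rows([
  [[1,5,0],[0,0.001,-0.002]],
  [[1,16,0],[0,0.001,-0.002]],
  [[1,30,0],[0,0.001,-0.002]],
  [[1,41,0],[0,0.001,-0.002]],
  [[1,47,0],[0,0.001,-0.002]],
  [[1,50,0],[0,0.001,-0.002]],
  [[1,52,0],[0,0.001,-0.002]],
  [[1,53,0],[0,0.001,-0.002]],
  [[1,53.5,0],[0,0.001,-0.002]],
  [[1,53.5,0],[0,0.001,-0.002]],
  [[1,53.5,0],[0,0.001,-0.002]],
])

```text
clock: 23.35
eef_pos: [0.6602, 0.0414, 0.0004]
tcp_rot: [-0.5, 0.5, -0.5, 0.501]
ft_force: [-0.2, 0.4, -0.0]
grip_width: 0.033
```

>>> play_rows([
  [[0,0.7,0],[0,0,0]],
  [[0,0.7,0],[0,0,0]],
])

```text
clock: 23.52
eef_pos: [0.6602, 0.0414, -0.0003]
tcp_rot: [-0.5, 0.5, -0.5, 0.501]
ft_force: [-1.2, -0.3, 0.6]
grip_width: 0.0334
```

>>> play_rows([
  [[0,0.5,0],[0,0,0]],
  [[0,0.5,0],[0,0,0]],
])

```text
clock: 23.68
eef_pos: [0.6602, 0.0414, -0.0004]
tcp_rot: [-0.5, 0.5, -0.5, 0.501]
ft_force: [-1.4, 0.1, 5.0]
grip_width: 0.0332
```

>>> play_rows([
  [[0,0,0],[0,0,0]],
  [[0,0,0],[0,0,0]],
  [[0,0,0],[0,0,0]],
  [[0,0,0],[0,0,0]],
  [[0,0,0],[0,0,0]],
  [[0,0,0],[0,0,0]],
  [[0,0,0],[0,0,0]],
  [[0,0,0],[0,0,0]],
  [[0,0,0],[0,0,0]],
  [[0,0,0],[0,0,0]],
  [[0,0,0],[0,0,0]],
  [[0,-5,0],[0,0,0]],
  [[0,-18,0],[0,0,0]],
  [[0,-38,0],[0,0,0]],
  [[0,-62,0],[0,0,0]],
  [[0,-84,0],[0,0,0]],
  [[0,-101,0],[0,0,0]],
  [[0,-110,0],[0,0,0]],
  [[0,-110,0],[0,0,0]],
], fingers=0)

```text
clock: 25.27
eef_pos: [0.6617, 0.0414, 0.1122]
tcp_rot: [-0.501, 0.498, -0.499, 0.502]
ft_force: [0.4, 0.7, 0.5]
grip_width: 0.087
```

```bash
python3 - <<'E'
from h import *
s=robot.read_state();print(s["eef_pos"],s["grip_width"],s["ft_force"],s["joint_pos"].round(2))
p,d,c=snap("side","d11");blobs("d11"); cv2.imwrite("pics/d11c.png",cv2.resize(p[130:260,210:350],(646,600),interpolation=cv2.INTER_CUBIC))
go([0.4425,-0.1015,0.11])
E
```

```text
[0.66170225 0.04138476 0.11216812] 0.08704037084176966 [0.44962596 0.71509545 0.5490482 ] [-0.41  0.54  0.41  1.67 -0.25  0.99  0.08]
[ 85 144] zmax 0.0377 top [0.3681 0.7217 0.0334] 80 mid [0.3687 0.7231] size [0.043 0.046]
[ 82 153] zmax 0.0344 top [0.3217 0.6669 0.0291] 55 mid [0.3219 0.6823] size [0.028 0.066]
[273 182] zmax 0.0938 top [0.6575 0.038  0.0862] 30 mid [0.6584 0.0389] size [0.032 0.033]
[289 186] zmax 0.1123 top [ 0.6583 -0.0334  0.1055] 53 mid [ 0.6564 -0.034 ] size [0.038 0.038]
[306 192] zmax 0.1342 top [ 0.6549 -0.1067  0.1267] 68 mid [ 0.6538 -0.1055] size [0.047 0.049]
[161 212] zmax 0.0505 top [0.3596 0.155  0.0469] 289 mid [0.362  0.1585] size [0.062 0.06 ]
[193 247] zmax 0.0357 top [0.3546 0.003  0.0302] 86 mid [0.3554 0.0051] size [0.039 0.063]
[253 249] zmax 0.0677 top [ 0.4409 -0.1031  0.0603] 35 mid [ 0.4408 -0.1034] size [0.023 0.024]
[272 265] zmax 0.0675 top [ 0.4378 -0.1728  0.0602] 40 mid [ 0.4382 -0.1725] size [0.023 0.024]
[238 289] zmax 0.0294 top [ 0.3511 -0.1695  0.0252] 187 mid [ 0.3522 -0.1685] size [0.046 0.045]
shift [ 143.2   -0.4 -217.8] turn [-0.0026 -0.001   0.0001]
```

View pics/d11c.png

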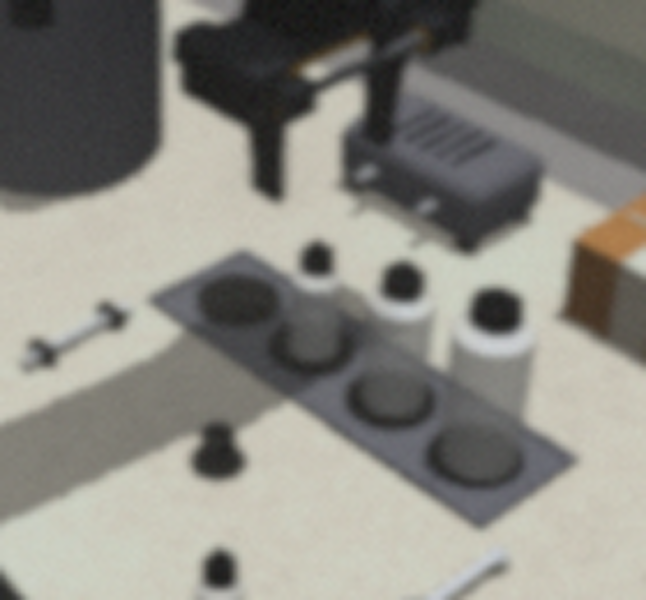

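>>> play_rows([
  [[3,0,-7],[0,0,0]],
  [[12,0,-25],[0,0,0]],
  [[26,0,-48],[0,0,0]],
  [[44,0,-74],[0,0,0]],
  [[62,0,-101],[0,0,0]],
  [[80,0,-128],[0,0,0]],
  [[98,0,-154],[0,0,0]],
  [[115,0,-178],[0,0,0]],
  [[129,0,-198],[0,0,0]],
  [[138,0,-211],[0,0,0]],
  [[142,0,-217],[-0.002,0,0]],
  [[143,0,-218],[-0.003,-0.001,0]],
  [[143,0,-218],[-0.003,-0.001,0]],
])

```text
clock: 26.4
eef_pos: [0.4423, -0.101, 0.1087]
tcp_rot: [-0.499, 0.501, -0.5, 0.499]
ft_force: [0.0, 0.6, -0.2]
grip_width: 0.0872
```

```bash
python3 - <<'E'
from h import *
s=robot.read_state();print(s["eef_pos"],s["grip_width"],s["ft_force"],s["joint_pos"].round(2))
snap("wrist","w12"); blobs("w12"); go([.4428,-.1015,-0.0267])
E
```

```text
[ 0.44228915 -0.10096847  0.10871633] 0.08723213861291275 [ 0.01285191  0.55660899 -0.16668255] [-0.29  0.22  0.49  2.15 -0.14  0.81  0.28]
[485   2] zmax 0.0473 top [0.6455 0.0375 0.0403] 349 mid [0.652  0.0399] size [0.02  0.032]
[138  30] zmax 0.0345 top [0.3577 0.0069 0.0304] 1036 mid [0.3569 0.0068] size [0.04  0.061]
[351  58] zmax 0.0269 top [0.5409 0.0044 0.0238] 261 mid [0.54   0.0041] size [0.021 0.021]
[466  87] zmax 0.0718 top [ 0.6419 -0.0337  0.0649] 373 mid [ 0.6501 -0.0307] size [0.023 0.042]
[445 163] zmax 0.1003 top [ 0.6346 -0.1031  0.0931] 307 mid [ 0.6481 -0.1021] size [0.032 0.046]
[241 172] zmax 0.0671 top [ 0.443  -0.1     0.0604] 317 mid [ 0.4432 -0.0994] size [0.024 0.023]
[180 232] zmax 0.0284 top [ 0.3714 -0.1618  0.0252] 145 mid [ 0.3717 -0.1623] size [0.01  0.021]
[239 237] zmax 0.045 top [ 0.4403 -0.1611  0.0388] 167 mid [ 0.4402 -0.1639] size [0.025 0.013]
shift [  0.7 135.5   0.3] turn [0.0021 0.0014 0.0008]
```

View pics/w12.png

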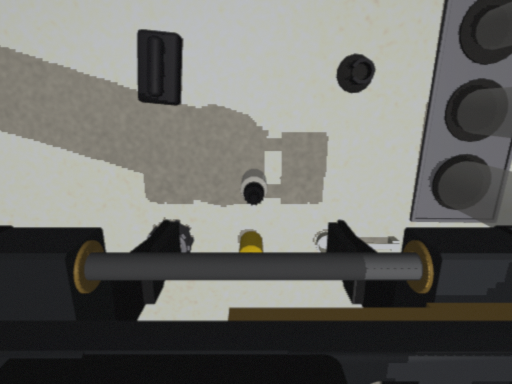

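>>> play_rows([
  [[0,8,1],[0.002,0.001,0]],
  [[-1,26,1],[0.002,0.001,0]],
  [[-1,52,1],[0.002,0.001,0]],
  [[-1,78,1],[0.002,0.001,0]],
  [[-1,100,1],[0.002,0.001,0]],
  [[-1,116,1],[0.002,0.001,0]],
  [[-1,126,1],[0.002,0.001,0]],
  [[-1,132,1],[0.002,0.001,0]],
  [[-1,135,1],[0.002,0.001,0]],
  [[-1,135,1],[0.002,0.001,0]],
])

```text
clock: 27.28
eef_pos: [0.4425, -0.1004, -0.0265]
tcp_rot: [0.499, -0.5, 0.5, -0.5]
ft_force: [-1.2, 0.5, 0.2]
grip_width: 0.0869
```

>>> play_rows([
  [[0,0,0],[0,0,0]],
  [[0,0,0],[0,0,0]],
  [[0,0,0],[0,0,0]],
  [[0,0,0],[0,0,0]],
  [[0,0,0],[0,0,0]],
  [[0,0,0],[0,0,0]],
  [[0,0,0],[0,0,0]],
  [[0,0,0],[0,0,0]],
  [[0,0,0],[0,0,0]],
  [[0,0,0],[0,0,0]],
  [[0,0,0],[0,0,0]],
  [[0,0,0],[0,0,0]],
  [[0,0,0],[0,0,0]],
], fingers=255)

```text
clock: 28.37
eef_pos: [0.4422, -0.1004, -0.0262]
tcp_rot: [0.499, -0.5, 0.5, -0.5]
ft_force: [0.9, 0.7, -0.2]
grip_width: 0.0253
```

```bash
python3 - <<'E'
from h import *
s=robot.read_state();print(s["eef_pos"],s["grip_width"],s["ft_force"],s["joint_pos"].round(2))
go([.6605,.1142,-.0267+.07])
E
```

```text
[ 0.44223365 -0.10043308 -0.02623055] 0.025304024819984432 [ 0.87247848  0.66898945 -0.19531308] [-0.16  0.47  0.36  2.24 -0.34  0.49  0.47]
shift [-214.8  -69.9  218. ] turn [ 0.0009 -0.001   0.0006]
```

>>> play_rows([
  [[0,-5,0],[0,0,0]],
  [[0,-18,0],[0,0,0]],
  [[0,-36,0],[0,0,0]],
  [[-4,-52,1],[0,0,0]],
  [[-13,-63,4],[0,0,0]],
  [[-28,-69,10],[0,0,0]],
  [[-47,-70,18],[0,0,0]],
  [[-68,-70,28],[0,0,0]],
  [[-90,-70,39],[0,0,0]],
  [[-112,-70,51],[0,0,0]],
  [[-134,-70,65],[0,0,0]],
  [[-155,-70,80],[0,0,0]],
  [[-173,-70,97],[0,0,0]],
  [[-188,-70,115],[0,0,0]],
  [[-200,-70,134],[0,0,0]],
  [[-208,-70,153],[0,0,0]],
  [[-213,-70,172],[0,0,0]],
  [[-215,-70,189],[0,0,0]],
  [[-215,-70,202],[0,0,0]],
  [[-215,-70,211],[0,0,0]],
])

```text
clock: 30.03
eef_pos: [0.6547, 0.1146, 0.0436]
tcp_rot: [-0.5, 0.5, -0.5, 0.5]
ft_force: [0.3, -0.7, -0.2]
grip_width: 0.0254
```

>>> play_rows([
  [[0,0,5],[0,0,0]],
  [[0,0,7],[0,0,0]],
  [[0,0,7],[0,0,0]],
  [[0,0,7],[0,0,0]],
])

```text
clock: 30.37
eef_pos: [0.6597, 0.1143, 0.0434]
tcp_rot: [0.499, -0.5, 0.501, -0.5]
ft_force: [-0.8, -0.4, 0.3]
grip_width: 0.0253
```

```bash
python3 - <<'E'
from h import *
s=robot.read_state();print(s["eef_pos"],s["grip_width"],s["ft_force"],s["joint_pos"].round(2))
snap("wrist","w13"); go([.6600,.1142,-.0202])
E
```

```text
[0.65974717 0.11426395 0.0434233 ] 0.025326306616536867 [-0.7553998  -0.41998334  0.28213485] [-0.51  0.63  0.4   1.69 -0.3   0.88  0.01]
shift [ 0.1 63.7  0.4] turn [ 0.0017 -0.0011  0.0005]
```

View pics/w13.png

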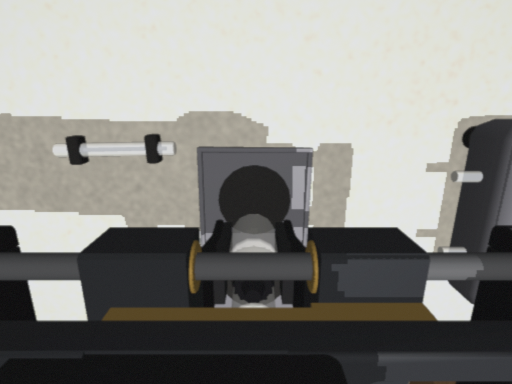

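>>> play_rows([
  [[0,5,0],[0,0,0]],
  [[0,18,0],[0,0,0]],
  [[0,35,0],[0,0,0]],
  [[0,48,0],[0,0,0]],
  [[0,56,0],[0,0,0]],
  [[0,60,0],[0,0,0]],
  [[0,62,0],[0,0,0]],
  [[0,63,0],[0,0,0]],
  [[0,63.5,0],[0,0,0]],
  [[0,63.5,0],[0,0,0]],
  [[0,63.5,0],[0,0,0]],
])

```text
clock: 31.33
eef_pos: [0.661, 0.1144, -0.0194]
tcp_rot: [-0.5, 0.5, -0.5, 0.5]
ft_force: [0.4, 0.4, 0.1]
grip_width: 0.0254
```

>>> play_rows([
  [[0,0.6,0],[0,0,0]],
  [[0,0.6,0],[0,0,0]],
])

```text
clock: 31.5
eef_pos: [0.6609, 0.1145, -0.0201]
tcp_rot: [-0.5, 0.5, -0.5, 0.5]
ft_force: [-0.5, 0.0, 0.8]
grip_width: 0.0253
```

```bash
python3 - <<'E'
from h import *
z=load("w13");W=pts(z)
m=np.zeros(W.shape[:2],bool);m[130:168,50:180]=1
m&=(W[...,2]>.008)&(W[...,2]<.05);print(W[m].min(0),W[m].max(0))
E
```

```text
[0.50470792 0.14523572 0.00800083] [0.59898571 0.16830535 0.01603431]
```

Dumbbell lies at y ≥ 0.145, clear of the fingers (y ≈ 0.105–0.125). A touch more down, then release and rise.

>>> play_rows([
  [[0,0.5,0],[0,0,0]],
  [[0,0.5,0],[0,0,0]],
])

```text
clock: 31.67
eef_pos: [0.6609, 0.1144, -0.0202]
tcp_rot: [-0.5, 0.5, -0.5, 0.5]
ft_force: [-1.5, -0.0, 5.5]
grip_width: 0.025
```

>>> play_rows([
  [[0,0,0],[0,0,0]],
  [[0,0,0],[0,0,0]],
  [[0,0,0],[0,0,0]],
  [[0,0,0],[0,0,0]],
  [[0,0,0],[0,0,0]],
  [[0,0,0],[0,0,0]],
  [[0,0,0],[0,0,0]],
  [[0,0,0],[0,0,0]],
  [[0,0,0],[0,0,0]],
  [[0,0,0],[0,0,0]],
  [[0,0,0],[0,0,0]],
  [[0,-5,0],[0,0,0]],
  [[0,-18,0],[0,0,0]],
  [[0,-38,0],[0,0,0]],
  [[0,-62,0],[0,0,0]],
  [[0,-90,0],[0,0,0]],
  [[0,-118,0],[0,0,0]],
  [[0,-140,0],[0,0,0]],
  [[0,-152,0],[0,0,0]],
  [[0,-155,0],[0,0,0]],
], fingers=0)

```text
clock: 33.33
eef_pos: [0.6624, 0.1145, 0.1376]
tcp_rot: [-0.501, 0.498, -0.499, 0.501]
ft_force: [0.1, 0.6, -0.3]
grip_width: 0.0869
```

>>> play_rows([
  [[0,0,-10],[0,0,0]],
  [[0,0,-30],[0,0,0]],
  [[0,0,-55],[0,0,0]],
  [[0,0,-80],[0,0,0]],
  [[0,0,-105],[0,0,0]],
  [[0,0,-130],[0,0,0]],
  [[0,0,-150],[0,0,0]],
  [[0,0,-165],[0,0,0]],
  [[0,0,-170],[0,0,0]],
  [[0,0,-170],[0,0,0]],
  [[0,0,-170],[0,0,0]],
])

```text
clock: 34.25
eef_pos: [0.4911, 0.1147, 0.1339]
tcp_rot: [-0.5, 0.5, -0.5, 0.5]
ft_force: [0.4, 0.1, -0.0]
grip_width: 0.0872
```

```bash
python3 - <<'E'
from h import *
s=robot.read_state();print(s["clock"],s["eef_pos"],s["grip_width"],s["ft_force"])
p,d,c=snap("side","d14");q,d,c=snap("scene","s14")
for n in("d14","s14"):
    print(n);blobs(n)
    z=load(n);W=pts(z);g=z["p"].max(-1)
A=cv2.resize(p[130:260,210:350],(538,500)[:2],interpolation=cv2.INTER_CUBIC)
B=cv2.resize(q[195:300,175:315],(538,404),interpolation=cv2.INTER_CUBIC)
cv2.imwrite("pics/f1.png",A);cv2.imwrite("pics/f2.png",B)
E
```

```text
34.25 [0.49112019 0.11469419 0.13388777] 0.08716970526387857 [ 0.40128322  0.14415444 -0.03389223]
d14
[206 139] zmax 0.1365 top [0.6602 0.2955 0.1301] 13 mid [0.6448 0.3206] size [0.049 0.059]
[ 85 144] zmax 0.0385 top [0.3684 0.7218 0.0333] 79 mid [0.369  0.7232] size [0.045 0.051]
[ 75 152] zmax 0.0359 top [0.3189 0.6835 0.0296] 91 mid [0.3191 0.6875] size [0.033 0.077]
[258 177] zmax 0.0726 top [0.6582 0.1105 0.0662] 20 mid [0.6596 0.1122] size [0.026 0.028]
[273 182] zmax 0.0922 top [0.6576 0.0385 0.0852] 32 mid [0.657  0.0383] size [0.032 0.032]
[289 186] zmax 0.1136 top [ 0.6581 -0.0335  0.1067] 47 mid [ 0.6575 -0.0334] size [0.038 0.04 ]
[306 192] zmax 0.1328 top [ 0.6551 -0.1067  0.126 ] 72 mid [ 0.6555 -0.1055] size [0.047 0.05 ]
[161 212] zmax 0.0515 top [0.3599 0.1551 0.0471] 287 mid [0.3623 0.1584] size [0.06  0.061]
[193 247] zmax 0.0344 top [0.3537 0.0031 0.0296] 94 mid [0.3556 0.0059] size [0.035 0.061]
[272 265] zmax 0.0672 top [ 0.4382 -0.1731  0.0603] 40 mid [ 0.4383 -0.1722] size [0.023 0.025]
[238 289] zmax 0.0315 top [ 0.3513 -0.1695  0.0254] 183 mid [ 0.3524 -0
[... 167 characters left out ...]
.0246] 97 mid [ 0.3519 -0.1674] size [0.048 0.046]
[221 149] zmax 0.0662 top [ 0.4415 -0.1688  0.059 ] 26 mid [ 0.4413 -0.1689] size [0.022 0.024]
[284 153] zmax 0.0347 top [0.3575 0.0054 0.0287] 82 mid [0.3566 0.0028] size [0.038 0.05 ]
[336 170] zmax 0.052 top [0.3634 0.1611 0.0462] 371 mid [0.3613 0.1609] size [0.063 0.06 ]
[191 206] zmax 0.1339 top [ 0.6591 -0.1031  0.1257] 97 mid [ 0.6583 -0.1023] size [0.05 0.05]
[219 224] zmax 0.1141 top [ 0.6608 -0.029   0.106 ] 68 mid [ 0.6598 -0.0292] size [0.044 0.042]
[247 242] zmax 0.0959 top [0.6605 0.0431 0.0878] 33 mid [0.6609 0.0426] size [0.031 0.032]
[276 259] zmax 0.0711 top [0.6614 0.1149 0.0641] 45 mid [0.6615 0.1146] size [0.024 0.025]
```

View pics/f1.png

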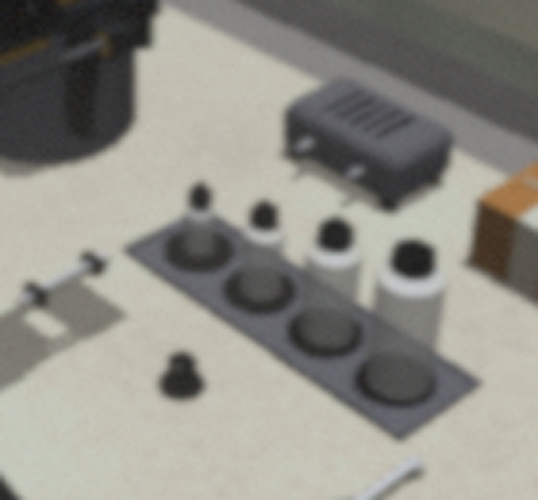

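View pics/f2.png

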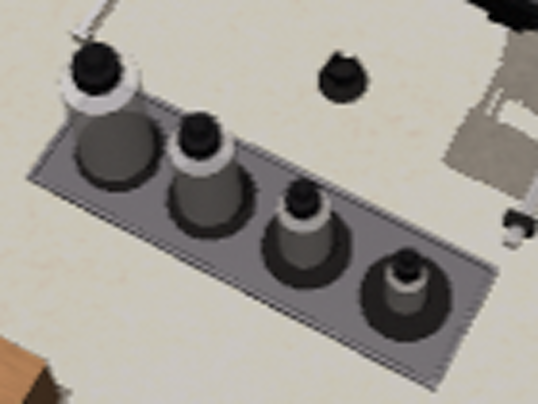

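```bash
python3 -c "
from workcell import robot
print(robot.sign_off(), robot.read_state()['clock'])"
```

```text
the job is handed in; nothing more can be done
the job is handed in; nothing more can be done
```

All four bottles stand upright and released on the pads. The order from the bins (on the −y side) is large, medium, small, tiny, and I handed the job in at about 34 s. No verdict is reported.

**Last checks:**
- **Position:** in the scene camera's own measurements, each bottle's centre lies within about 2 mm of its pad's centre.
- **Height:** measured tops are 4 to 6 mm above the bottles' nominal heights, matching the 6 mm pad level within the 2–3 mm by which the cameras read high.
- **Gripper:** it is open and well clear of everything, with no force on the wrist.

**What disagreed:**
- **Reported TCP:** it lay about 35 mm beyond the real fingertips. My first close on the large bottle therefore gripped its cap. I opened again without moving or tipping the bottle and corrected the height for all the later grasps.
- **Side camera:** it puts the bottles and pads 2–4 mm lower in x and y than the scene camera does. That is a camera offset and well inside the 12 mm tolerance.

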